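# Shut and lock the drawer of the red-capped vial

### The job

One of the two open drawers of the small grey drawer unit holds the red-capped vial. Push that drawer fully shut with the fingertips, then push the orange locking tab on top of the unit sideways, all the way to the side of that drawer. Leave the other drawer open as it is, keep both vials standing without touching or lifting them, and do not disturb the timer, the rubber stopper or the small blue box.

Things in the scene. Friction and masses are not known exactly. Their poses are not given: they have to be found in the camera images.
- drawer_unit: fixed grey drawer unit, 130 mm deep (x) x 140 mm wide (y) x 80 mm high, on the bench; origin at the centre of its underside. Its -x side is the front with two white drawers side by side, +y is its left as seen from the front, z up. Flat roof 80 mm above the bench.
- drawer_left_face (a point): centre of the outer front face of the left drawer (the +y one), 28 mm above the bench. The flat white front is 66 mm wide and runs from 6 to 50 mm above the bench, with no handle; it has a flat card frame. Its x, y, z axes are those of the drawer unit. The centre lies 71 mm + joint value ahead (-x) of the unit's origin and 34.5 mm to its left (+y). Behind the front is an open tray 104 mm long with 26 mm high walls.
- drawer_right_face (a point): the same for the right drawer (the -y one): 34.5 mm to the right (-y) of the unit's origin.
- drawer_left (a joint): opening of the left drawer in m: 0 fully shut (against its stop), 0.085 fully out; slides along the unit's x, with about 1 to 3 N of drag, and stays where it is left
- drawer_right (a joint): the same for the right drawer
- lock_slide (a joint): position of the locking tab along the unit's y in m: 0 in the middle, +0.03 stop at the left drawer's side, -0.03 stop at the right drawer's side; 1 to 2 N of drag, stays where it is left
- lock_tab (a point): centre of the orange locking tab, an upright ribbed block 28 mm (x) x 14 mm (y) x 22 mm high standing on a thin plate on the unit's roof, 41 mm ahead (-x) of the unit's origin; its centre is 93 mm above the bench, its top 104 mm; its axes are those of the unit. The 3 mm high aluminium guide round its path is only decoration and does not obstruct.
- red_vial_center (a point): sample vial with a red cap, 24 mm across, 52 mm high, standing loose on the tray of one of the drawers (12 mm above the bench); point on its axis half-way up (26 mm above its foot); z axis up along it
- black_vial_center (a point): sample vial with a black cap, same size, standing loose in the other drawer; point on its axis half-way up (26 mm above its foot); z axis up along it
- bench_timer: white bench timer, 58 x 62 x 18 mm, lying loose on the rear half of the drawer unit's roof; origin at the centre of its underside
- stopper: red-brown rubber stopper, 33 mm across, 26 mm high, on the bench in front of the drawers; origin at the centre of its underside
- strip_box: small blue box, 35 x 50 x 20 mm, on the bench in front of the drawers; origin at the centre of its underside
Things that resemble listed ones, but are neither listed nor needed, are in the scene too. What is shaped like the part that bears black_vial_center but green or turquoise is not meant.

How it is judged:
By the outcome, as a careful person would: the job done as asked, in the order asked, and still so for the second after the job is handed in, with the robot touching nothing.
It also fails if it takes over 45 s, if anything falls off the work surface, if the arm or the gripper's body presses on something with over 40 N, if the wrist force passes 120 N, or if a joint passes its speed limit or range.

### The arm

A 6-joint arm with a two-finger parallel gripper is mounted at the origin on a cart in front of the work surface, level with it; the furniture and walls round the work are solid. World frame = base frame: x ahead of the robot, y to its left, z up, the work surface at z = 0. Lengths are in m, angles in degrees, forces in N, time in s.
With the tool pointing down it reaches from about 0.4 to 0.925 m from the base axis. Payload 3.4 kg.
Tool frame: the origin (TCP) lies on the mounting face of the last link; the fingertips stand 173 mm ahead of it and the grasp point (between the pads) lies 155 mm ahead of it; z points along the fingers, y is the line along which they close (so a half turn about z gives the same grasp; the last joint's range is limited). The gripper opens to 85 mm and grips with 20 to 120 N. Pads are 22 mm wide; open, the fingers measure 114 mm over their backs; the gripper's body (76 mm by 85 mm) begins 54 mm behind the grasp point. The pads swing forward as they close: fully open they stand 13 mm farther back than shut.
Start: joints at [-79.383, 17.578, 86.31, -0, 76.112, -4.211], TCP at [0.147, -0.556, 0.405] pointing down, gripper open.
Joint ranges: [-179.03, 179.03], [-60, 130.46], [8.19, 133.38], [-81.62, 261.62], [5.75, 156.47], [-153.77, 153.77]. Speed limits (degrees/s): [147.25, 147.25, 180, 180, 180, 180].

### API

Orientations are given as [roll, pitch, yaw] about the fixed x, y, z axes, in that order (R = Rz(yaw) Ry(pitch) Rx(roll)).
In Python, from plant import bot, snapshot, camera_info, hand_in gives the robot as it stands.
- The arm moves only by the tool play_rows, never from a script. Its argument "deltas" is a list of rows, each a list of 2 entries, a list of its own where there are three numbers: the shift along the tool's x, y, z normalised to -1 to 1, where 1 is 0.6 m, then the turn about the tool's z normalised to -1 to 1, where 1 is 180 degrees. A call has 1 to 5 rows; each row is the pose to reach, as a shift and turn from the pose commanded when the call began, along the tool's axes at that moment, turning the shorter way round; what a row does not reach only later rows make up. A row lasts 1/10 s, in which the tool goes at most 50 mm and 8.59 degrees, less where a joint would pass 70% of its speed; a pose out of reach is approached as far as the arm can. A call with a number of a shift or a turn outside -1 to 1 is refused whole. A call with a gripper value outside its range is refused whole. "fingers" is the closure, from -1 (fully open) to 1 (shut), so that 0 is half open, set as the call begins (left out, the last holds). The fingers move at their own pace and stop on an object; "force" is the grip in N (left out, the last holds). Time passes only in rows, so rows that repeat a pose let the fingers close. It gives the time, the measured TCP pose, the force, the opening and the grip force at its end, in the units of the state.
- bot.sense(): the state, without advancing time (a new reading comes with each control period).
- snapshot(name): name is "side" or "top" or "wrist"; returns (picture, depth): 400x640x3 uint8, red, green, blue; 400x640 float32, m along the optical axis (not along the pixel's ray), 0 where there is no reading.
- camera_info(name): a dict with "intrinsics" (3x3 intrinsics, pixels), "position" and "rotation" of the camera in the world. Camera axes: x right, y up, looking along -z (the intrinsics and any distortion apply to the point x, -y, -z); pixel columns grow to the right and rows downward; lengths in m; the calibration is good to about 2 mm. A picture is of the moment at which its call begins: read the wrist's pose just before it. camera_info takes no time and is no camera call; for the wrist camera it gives the pose at the moment of the call.
- hand_in(): hands the job in; it is judged then, once.
The state is a dict: "t": time; "q": joint angles; "qd": joint speeds; "joint_torque": joint torques, N m; "position": TCP position; "ee_rot": TCP orientation; "force": force on the tool from outside, world axes, zero at the start; "torque": the same for the moment, N m; "width": finger opening in m; "grasp_force": force on a finger pad.
Only numpy, scipy, OpenCV 4.12 (cv2) and the standard library are available. Lean on these libraries where they do the work, as an engineer would, in place of code of your own. Each camera call takes 0.05 s, during which the arm holds its last target. There are 200 camera calls.

## Working session

There is one attempt and no reset: what is moved stays moved. The work goes in short steps, Python scripts to look and compute and a tool call to move; the robot and the scene stay as the last step left them, time stands still between calls to the robot, and variables do not carry over. Pictures are saved under pics/ and viewed, at most 10 in all, crops included, and the job is handed in when it is done.

Besides the shell and the picture viewer there is one more tool, called by a JSON object that holds its "fn" and its "kwargs". play_rows: Moves the arm, as the interface text tells. Scaled input: -1 to 1 covers 0.6 m each way for a shift and 180 degrees each way for a turn. Its arguments: {"type":"object","properties":{"deltas":{"type":"array","items":{"type":"array"}},"fingers":{"type":"number"},"force":{"type":"number"}},"required":["deltas"]}

```bash
mkdir -p pics
cat > h.py <<'E'
import numpy as np, cv2
from plant import bot, snapshot, camera_info, hand_in
def save(n,f):
    p,d=snapshot(n); cv2.imwrite(f'pics/{f}.png',p[:,:,::-1]); c=camera_info(n)
    np.savez(f'pics/{f}.npz',p=p,d=d,K=c['intrinsics'],t=c['position'],R=c['rotation'])
def pt(f,u,v,z=None):
    a=np.load(f'pics/{f}.npz'); K=a['K']; r=np.array([(u-K[0,2])/K[0,0],-(v-K[1,2])/K[1,1],-1]); w=a['R']@r
    if z is None:
        s=np.median(a['d'][v-1:v+2,u-1:u+2])
    else: s=(z-a['t'][2])/w[2]
    return np.round(a['t']+s*w,4)
E
python3 - <<'E'
from h import *
s=bot.sense(); print(s['t'],s['position'],s['ee_rot'],s['width'])
save('top','top1'); save('side','side1')
print(camera_info('top'),camera_info('side'))
E
```

```text
0.0 [ 0.14709658 -0.55550951  0.40378945] [-1.79884815e+02 -1.02895217e-02  1.48308698e+01] 0.08565849788738676
{'intrinsics': array([[387.65368518,   0.        , 319.56261036],
       [  0.        , 387.65368518, 197.69336449],
       [  0.        ,   0.        ,   1.        ]]), 'position': array([ 0.44463677, -0.29146519,  0.94674391]), 'rotation': array([  4.80200262,  -0.8655599 , -90.91317031])} {'intrinsics': array([[391.7572557 ,   0.        , 314.96949411],
       [  0.        , 391.7572557 , 202.0030583 ],
       [  0.        ,   0.        ,   1.        ]]), 'position': array([0.4289592 , 0.36593935, 0.57851429]), 'rotation': array([  53.7968572 ,    0.61071196, -174.30723771])}
```

```bash
sed -i "s/w=a\['R'\]@r/w=Rotation.from_euler('xyz',a['R'],degrees=True).apply(r)/; 1a from scipy.spatial.transform import Rotation" h.py
```

```text
(no output)
```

View pics/top1.png

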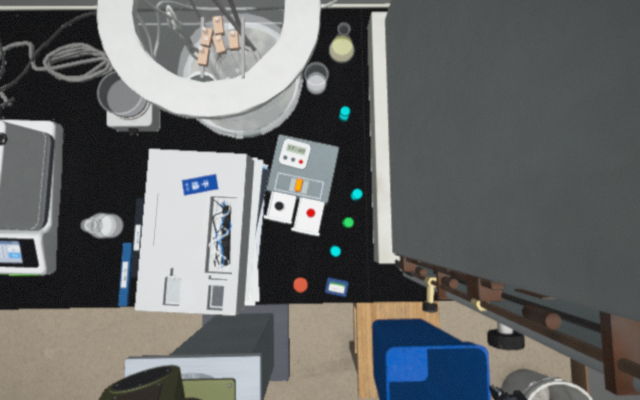

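View pics/side1.png

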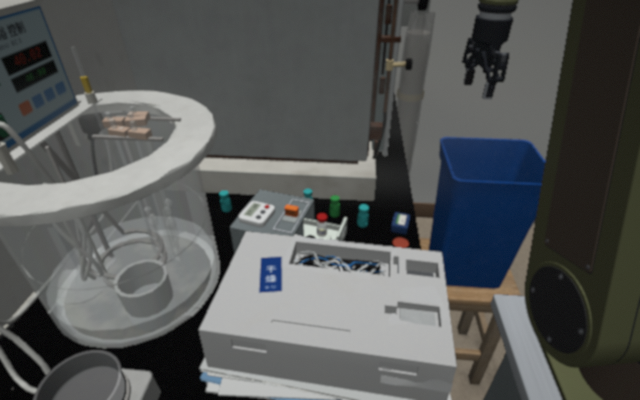

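Run:
```python
from h import *
im=cv2.imread('pics/top1.png')[125:305,240:380]
cv2.imwrite('pics/c1.png',cv2.resize(im,None,fx=4,fy=4,interpolation=cv2.INTER_CUBIC)[:600])
cv2.imwrite('pics/c1.png',cv2.resize(im,(466,600),interpolation=cv2.INTER_CUBIC))
for n,u,v,z in [('red',310,213,.064),('blk',279,206,.064),('tab',298,185,.104),('stop',300,285,.026),('box',337,287,.02),('roofBL',281,136,.08),('roofBR',338,147,.08),('printer',235,230,None),('printerback',245,170,None),('wall',380,200,None),('vialg',348,223,None),('vialt',336,251,None),('vialt2',357,194,None),('jar',250,110,None),('hood',388,230,None)]:
    print(n,pt('top1',u,v,z),pt('top1',u,v))
```

```text
red [ 0.4839 -0.2837  0.064 ] [ 0.4839 -0.2837  0.0642]
blk [ 0.501  -0.2133  0.064 ] [ 0.501  -0.2133  0.0638]
tab [ 0.5438 -0.2586  0.104 ] [ 0.5438 -0.2586  0.1036]
stop [ 0.3176 -0.2576  0.026 ] [ 0.3175 -0.2576  0.025 ]
box [ 0.3106 -0.3444  0.02  ] [ 0.3106 -0.3444  0.0198]
roofBL [ 0.6591 -0.2204  0.08  ] [ 0.6593 -0.2203  0.0794]
roofBR [ 0.6321 -0.3494  0.08  ] [ 0.633  -0.3497  0.076 ]
printer [ 0.4478 -0.1272  0.1321] [ 0.4478 -0.1272  0.1321]
printerback [ 0.575  -0.1469  0.1256] [ 0.575  -0.1469  0.1256]
wall [ 0.5108 -0.4433  0.0699] [ 0.5108 -0.4433  0.0699]
vialg [ 0.4601 -0.3708  0.0518] [ 0.4601 -0.3708  0.0518]
vialt [ 0.3964 -0.342   0.0506] [ 0.3964 -0.342   0.0506]
vialt2 [ 0.5269 -0.3933  0.0517] [ 0.5269 -0.3933  0.0517]
jar [ 0.6464 -0.1881  0.3124] [ 0.6464 -0.1881  0.3124]
hood [ 0.4425 -0.4594  0.0698] [ 0.4425 -0.4594  0.0698]
```

View pics/c1.png

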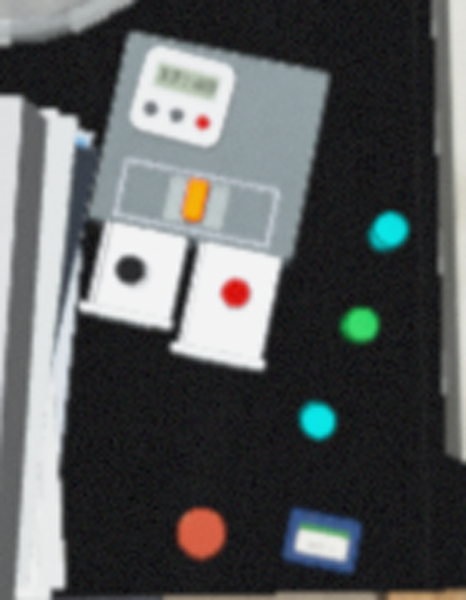

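The red-capped vial, at (310,213), stands in the right (-y) drawer, and the black one, at (279,206), is in the left. The turquoise and green vials at (357,194), (336,251) and (348,223) are look-alikes on the bench. The tab is at (298,185), the stopper at (300,285) and the blue box at (337,287). The crop confirms this.

Run:
```python
from h import *
cp=lambda x,y:(240+x*140/466,125+y*180/600)
P={n:pt('top1',*cp(x,y),z)[:2] for n,x,y,z in [('rBL',127,32,.08),('rBR',330,73,.08),('rFR',292,262,.08),('rFL',92,215,.08),('fl',172,348,.05),('fr',265,366,.05),('lfl',80,309,.05),('lfr',172,326,.05),('tab',195,200,.104),('tm1',130,130,.098),('tm2',220,148,.098),('red',235,292,.064),('blk',130,269,.064),('stack',75,330,.1)]}
y=P['rBL']-P['rBR']+P['rFL']-P['rFR']; yaw=-np.degrees(np.arctan2(y[0],y[1]))
x=P['rBL']+P['rBR']-P['rFL']-P['rFR']; print('yaw',yaw,np.degrees(np.arctan2(x[1],x[0])))
o=sum(P[k] for k in ['rBL','rBR','rFR','rFL'])/4; a=np.radians(yaw); R=np.array([[np.cos(a),-np.sin(a)],[np.sin(a),np.cos(a)]])
print('o',o)
for k,v in P.items(): print(k,v,np.round(R.T@(v-o),4))
for uv in [(420,150),(400,250),(380,50),(500,250),(430,300)]: print(uv,pt('top1',*uv))
```

```text
yaw -13.18655916178622 -11.73941501606591
o [ 0.58395  -0.269825]
rBL [ 0.6624 -0.214 ] [0.0636 0.0722]
rBR [ 0.6323 -0.352 ] [ 0.0658 -0.069 ]
rFR [ 0.5037 -0.3238] [-0.0658 -0.0709]
rFL [ 0.5374 -0.1895] [-0.0636  0.0676]
fl [ 0.4474 -0.2408] [-0.1396 -0.0029]
fr [ 0.434 -0.305] [-0.138  -0.0685]
lfl [ 0.4753 -0.1774] [-0.1269  0.0652]
lfr [ 0.4626 -0.241 ] [-0.1247  0.0004]
tab [ 0.5437 -0.2599] [-0.0415  0.0005]
tm1 [ 0.5918 -0.2171] [-0.0044  0.0531]
tm2 [ 0.5789 -0.2767] [-0.0033 -0.0078]
red [ 0.4848 -0.285 ] [-0.0931 -0.0374]
blk [ 0.5016 -0.2134] [-0.0931  0.0362]
stack [ 0.46   -0.1804] [-0.1411  0.0588]
(420, 150) [ 0.5671 -0.4596  0.3512]
(400, 250) [ 0.4035 -0.4597  0.185 ]
(380, 50) [ 0.8644 -0.4535  0.07  ]
(500, 250) [ 0.4241 -0.4599  0.5954]
(430, 300) [ 0.3332 -0.4716  0.3324]
```

{"fn": "play_rows", "kwargs": {"deltas": [[[0,0,0],0.04],[[0,0,0],0.08],[[0,0,0],0.12],[[0,0,0],0.149],[[0,0,0],0.149]], "fingers": 1}}

```text
t: 0.6
position: [0.1471, -0.5557, 0.4042]
ee_rot: [-179.9, 0.0, -12.0]
force: [0.1, 1.0, 0.2]
width: 0.0121
grasp_force: 0.0
```

{"fn": "play_rows", "kwargs": {"deltas": [[[0.03,-0.056,0],0],[[0.062,-0.112,0],0],[[0.1,-0.18,0],0],[[0.135,-0.245,0],0],[[0.165,-0.3,0],0]]}}

```text
t: 1.1
position: [0.2822, -0.3984, 0.4045]
ee_rot: [-179.9, 0.0, -11.8]
force: [0.1, -0.5, 0.3]
width: 0.0
grasp_force: 0.0
```

{"fn": "play_rows", "kwargs": {"deltas": [[[0.03,-0.056,0],0],[[0.062,-0.112,0],0],[[0.1,-0.18,0],0],[[0.141,-0.256,0],0],[[0.141,-0.256,0],0]]}}

```text
t: 1.6
position: [0.3987, -0.2635, 0.4046]
ee_rot: [-179.8, -0.1, -11.5]
force: [0.3, 0.2, -0.2]
width: -0.0
grasp_force: 0.0
```

Run:
```python
from h import *
s=bot.sense(); print(s['t'],s['position'],s['ee_rot'],s['width'],s['force'])
save('wrist','w1'); print(camera_info('wrist'))
```

```text
1.6 [ 0.3987115  -0.26354235  0.40464058] [-1.79842043e+02 -6.30810271e-02 -1.14937821e+01] -3.1620051198916275e-06 [ 0.27548892  0.22858354 -0.24761762]
{'intrinsics': array([[353.10215098,   0.        , 318.53712486],
       [  0.        , 353.10215098, 203.87310034],
       [  0.        ,   0.        ,   1.        ]]), 'position': array([ 0.47398739, -0.28116115,  0.37393407]), 'rotation': array([-1.78762115e+01,  5.71484423e-02, -1.01577712e+02])}
```

View pics/w1.png

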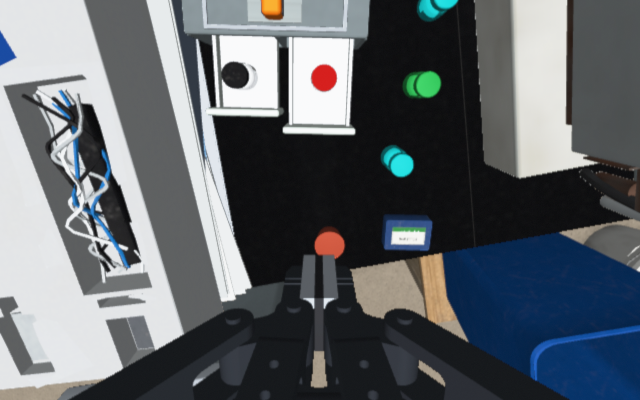

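Run:
```python
from h import *
for n,u,v,z in [('fl',284,132,.05),('fr',354,133,.05),('rFL',184,35,.08),('rFR',367,38,.08),('tabfrontL',262,12,.104),('tabfrontR',282,13,.104),('red',323,77,.064),('turq',392,156,.05),('stop',329,240,.026),('stack',250,270,None),('stack2',235,200,None)]: print(n,pt('w1',u,v,z),pt('w1',u,v))
```

```text
fl [ 0.4449 -0.243   0.05  ] [ 0.4447 -0.2428  0.0484]
fr [ 0.4313 -0.3049  0.05  ] [ 0.4312 -0.3049  0.049 ]
rFL [ 0.5334 -0.1889  0.08  ] [ 0.5444 -0.1719  0.0256]
rFR [ 0.5035 -0.3245  0.08  ] [ 5.115e-01 -3.363e-01 -1.000e-04]
tabfrontL [ 0.5315 -0.2532  0.104 ] [ 0.5322 -0.2529  0.1007]
tabfrontR [ 0.5282 -0.2665  0.104 ] [ 0.53   -0.266   0.0948]
red [ 0.4833 -0.2865  0.064 ] [ 0.4833 -0.2865  0.0651]
turq [ 0.4036 -0.3357  0.05  ] [ 0.4027 -0.3363  0.0459]
stop [ 0.3221 -0.2611  0.026 ] [ 0.322  -0.2611  0.0259]
stack [ 2.915e-01 -1.605e-01 -2.000e-04] [ 2.915e-01 -1.605e-01 -2.000e-04]
stack2 [ 3.788e-01 -1.666e-01 -3.000e-04] [ 3.788e-01 -1.666e-01 -3.000e-04]
```

{"fn": "play_rows", "kwargs": {"deltas": [[[0,0.013,0.07],0.005],[[0,0.013,0.14],0.005],[[0,0.013,0.21],0.005],[[0,0.013,0.28],0.005],[[0,0.013,0.325],0.005]]}}

```text
t: 2.15
position: [0.3927, -0.2758, 0.2072]
ee_rot: [-179.9, 0.2, -12.9]
force: [0.9, 0.6, -0.8]
width: -0.0
grasp_force: 0.0
```

{"fn": "play_rows", "kwargs": {"deltas": [[[0.01,0,0],0],[[0.02,0,0],0],[[0.03,0,0],0],[[0.037,0,0],0],[[0.044,0,0],0]]}}

```text
t: 2.65
position: [0.4211, -0.2818, 0.2112]
ee_rot: [179.9, -0.2, -12.9]
force: [-0.2, 0.7, 0.4]
width: -0.0002
grasp_force: 0.0
```

Run:
```python
from h import *
s=bot.sense(); print(s['t'],s['position'],s['ee_rot'],s['width'],s['force'])
save('wrist','w2')
```

```text
2.65 [ 0.42114587 -0.28176889  0.21116557] [ 1.79916479e+02 -1.66067705e-01 -1.28681741e+01] -0.00024634164205088963 [-0.22941687  0.70360157  0.39290012]
```

View pics/w2.png

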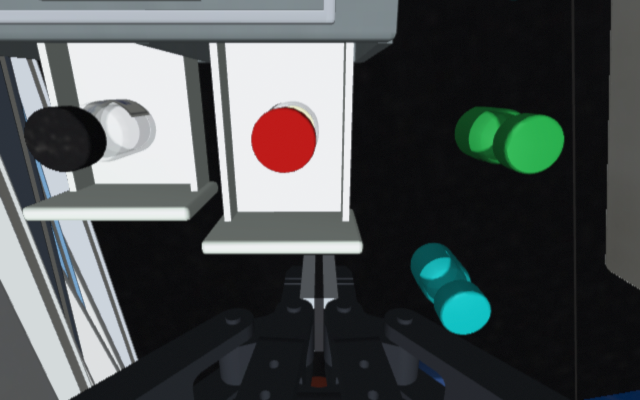

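The wrist view shows the closed fingertips at column 318, just ahead of the right drawer's front, which spans columns 203 to 362. I'll start pushing.

{"fn": "play_rows", "kwargs": {"deltas": [[[0.006,0,0],0],[[0.013,0,0],0],[[0.021,0,0],0],[[0.029,0,0],0],[[0.037,0,0],0]]}}

```text
t: 3.2
position: [0.442, -0.286, 0.2096]
ee_rot: [-180.0, 0.0, -12.9]
force: [-0.6, 1.2, 0.4]
width: -0.0
grasp_force: 0.7
```

{"fn": "play_rows", "kwargs": {"deltas": [[[0.008,0,0],0],[[0.016,0,0],0],[[0.024,0,0],0],[[0.032,0,0],0],[[0.04,0,0],0]]}}

```text
t: 3.7
position: [0.4655, -0.2915, 0.2096]
ee_rot: [-180.0, 0.0, -12.9]
force: [-0.4, 1.9, 0.1]
width: 0.0001
grasp_force: 0.7
```

{"fn": "play_rows", "kwargs": {"deltas": [[[0.007,0,0],0],[[0.014,0,0],0],[[0.02,0,0],0],[[0.025,0,0],0],[[0.03,0,0],0]]}}

```text
t: 4.2
position: [0.4829, -0.2956, 0.2097]
ee_rot: [180.0, 0.0, -12.9]
force: [-1.5, 1.0, -1.7]
width: -0.0003
grasp_force: 0.7
```

{"fn": "play_rows", "kwargs": {"deltas": [[[0.005,0,0],0],[[0.009,0,0],0],[[0.012,0,0],0],[[0.015,0,0],0],[[0.018,0,0],0]]}}

```text
t: 4.7
position: [0.4933, -0.298, 0.2097]
ee_rot: [180.0, 0.0, -12.9]
force: [-1.6, 0.4, -1.1]
width: 0.0003
grasp_force: 0.6
```

{"fn": "play_rows", "kwargs": {"deltas": [[[0.002,0,0],0],[[0.004,0,0],0],[[0.005,0,0],0]]}}

```text
t: 5.0
position: [0.4947, -0.2983, 0.2097]
ee_rot: [-180.0, 0.2, -12.9]
force: [-7.1, 0.0, 4.7]
width: 0.0002
grasp_force: 3.7
```

Run:
```python
from h import *
s=bot.sense(); print(s['t'],s['position'],s['ee_rot'],s['width'],s['force'])
save('wrist','w3')
save('top','top3')
im=cv2.imread('pics/top3.png')[125:305,240:380]
cv2.imwrite('pics/c3.png',cv2.resize(im,(466,600),interpolation=cv2.INTER_CUBIC))
```

```text
5.0 [ 0.49471584 -0.29831162  0.20968329] [-179.99298841    0.24015207  -12.85959709] 0.00015566486832866263 [-7.08955047  0.04526149  4.69692057]
```

View pics/w3.png

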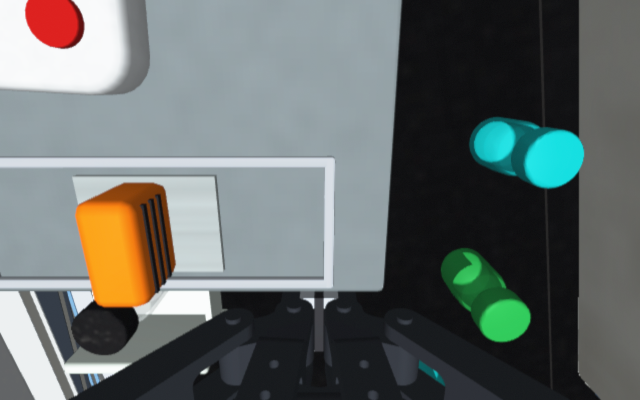

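The force is rising, so the drawer is at its stop. I'll press slightly more, then back off and rise.

{"fn": "play_rows", "kwargs": {"deltas": [[[0.002,0,0],0],[[0.003,0,0],0],[[0.003,0,0],0]]}}

```text
t: 5.4
position: [0.4952, -0.2984, 0.2097]
ee_rot: [-180.0, 0.4, -12.9]
force: [-10.2, 0.2, 6.6]
width: 0.0
grasp_force: 5.0
```

{"fn": "play_rows", "kwargs": {"deltas": [[[-0.02,0,0],0],[[-0.05,0,0],0],[[-0.05,0,-0.07],0],[[-0.05,0,-0.14],0],[[-0.05,0,-0.14],0]]}}

```text
t: 5.9
position: [0.471, -0.2941, 0.2996]
ee_rot: [179.7, -0.8, -12.9]
force: [0.8, -0.9, 0.6]
width: 0.0
grasp_force: 0.0
```

Run:
```python
from h import *
s=bot.sense(); print(s['t'],s['position'],s['ee_rot'],s['width'],s['force'])
save('wrist','w4')
```

```text
5.9 [ 0.47103512 -0.29408077  0.29961399] [179.69853511  -0.76071641 -12.90739513] 2.5387849064212302e-05 [ 0.77432654 -0.86122502  0.61731863]
```

View pics/w4.png

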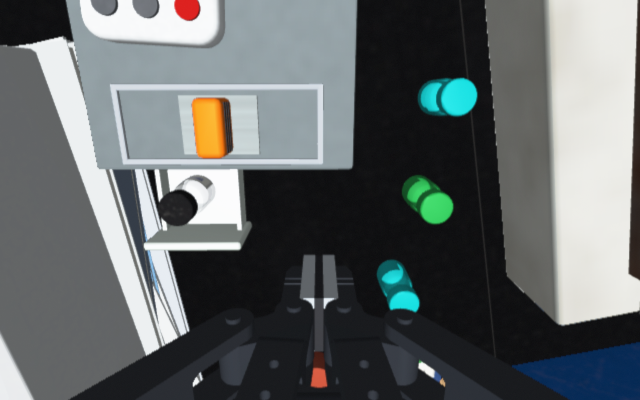

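Run:
```python
from h import *
s=bot.sense(); a=np.radians(-12.9)
c=pt('w4',208,126,.104); print(c, pt('w4',200,110),pt('w4',200,150))
for n,u,v,z in [('tm',130,38,.098),('tabBL',193,99,.104),('tabFL',196,157,.104),('tabFR',222,157,.104)]: print(n,pt('w4',u,v,z))
T=c[:2]+np.array([np.sin(np.radians(12.4)),np.cos(np.radians(12.4))])*.032
d=T-s['position'][:2]; print(T,'tool x,y',[d@[np.cos(a),np.sin(a)]/.6,d@[np.sin(a),-np.cos(a)]/.6])
```

```text
[ 0.5439 -0.26    0.104 ] [ 0.5515 -0.2579  0.1014] [ 0.5342 -0.252   0.1011]
tm [ 0.5875 -0.2368  0.098 ]
tabBL [ 0.5566 -0.2572  0.104 ]
tabFL [ 0.5317 -0.2501  0.104 ]
tabFR [ 0.529  -0.2619  0.104 ]
[ 0.55077153 -0.22874649] tool x,y [np.float64(0.10685661293517171), np.float64(-0.1351149440764898)]
```

{"fn": "play_rows", "kwargs": {"deltas": [[[0.03,-0.035,0],0],[[0.06,-0.075,0],0],[[0.09,-0.115,0],0],[[0.105,-0.14,0],0],[[0.105,-0.14,0],0]]}}

```text
t: 6.45
position: [0.55, -0.2229, 0.2927]
ee_rot: [-180.0, 0.0, -12.7]
force: [0.1, 0.0, 0.1]
width: -0.0002
grasp_force: 0.0
```

Run:
```python
from h import *
s=bot.sense(); print(s['t'],s['position'],s['ee_rot'],s['force'])
save('wrist','w5')
```

```text
6.45 [ 0.55000466 -0.22292433  0.29268771] [-1.79961279e+02  2.32020778e-02 -1.27359025e+01] [0.10738125 0.00397392 0.09651039]
```

View pics/w5.png

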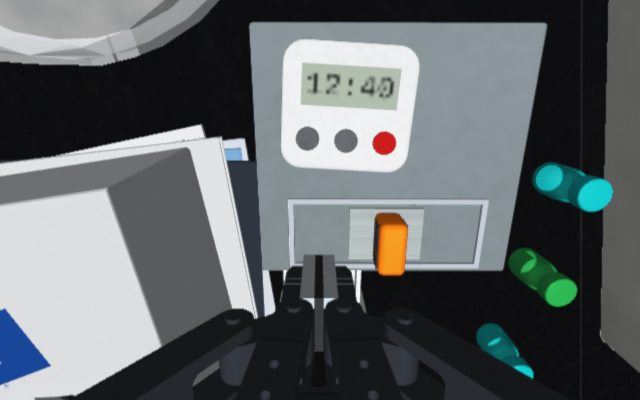

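{"fn": "play_rows", "kwargs": {"deltas": [[[0,0,0.016],0],[[0,0,0.032],0],[[0,0,0.047],0],[[0,0.006,0.047],0],[[0,0.013,0.047],0]]}}

```text
t: 7.0
position: [0.5466, -0.2326, 0.2649]
ee_rot: [-180.0, 0.1, -12.9]
force: [0.0, 0.4, 0.5]
width: 0.0002
grasp_force: 0.0
```

{"fn": "play_rows", "kwargs": {"deltas": [[[0,0.007,0],0],[[0,0.014,0],0],[[0,0.021,0],0],[[0,0.028,0],0],[[0,0.035,0],0]]}}

```text
t: 7.5
position: [0.5425, -0.2529, 0.2658]
ee_rot: [-180.0, -0.0, -12.9]
force: [0.9, 1.4, 0.8]
width: 0.0
grasp_force: 0.7
```

{"fn": "play_rows", "kwargs": {"deltas": [[[0,0.006,0],0],[[0,0.012,0],0],[[0,0.018,0],0],[[0,0.023,0],0],[[0,0.028,0],0]]}}

```text
t: 8.0
position: [0.5388, -0.2687, 0.2656]
ee_rot: [-179.9, -0.0, -12.9]
force: [3.3, 8.9, 2.3]
width: 0.0002
grasp_force: 4.9
```

{"fn": "play_rows", "kwargs": {"deltas": [[[0,0.003,0],0],[[0,0.004,0],0],[[0,0.004,0],0]]}}

```text
t: 8.3
position: [0.5387, -0.2693, 0.2656]
ee_rot: [-179.7, -0.0, -12.9]
force: [3.3, 10.6, 3.2]
width: -0.0002
grasp_force: 5.0
```

{"fn": "play_rows", "kwargs": {"deltas": [[[0,-0.02,0],0],[[0,-0.03,0],0],[[0,-0.03,-0.06],0],[[0,-0.03,-0.12],0],[[0,-0.03,-0.18],0]]}}

```text
t: 8.8
position: [0.5418, -0.2535, 0.3741]
ee_rot: [180.0, 0.1, -12.9]
force: [0.0, -0.3, -0.2]
width: -0.0001
grasp_force: 0.0
```

{"fn": "play_rows", "kwargs": {"deltas": [[[-0.08,0,-0.02],0],[[-0.16,0,-0.04],0],[[-0.24,0,-0.04],0],[[-0.26,0,-0.04],0],[[-0.26,0,-0.04],0]]}}

```text
t: 9.3
position: [0.388, -0.2181, 0.3976]
ee_rot: [180.0, 0.0, -12.9]
force: [0.4, -0.3, 0.1]
width: 0.0003
grasp_force: 0.0
```

Run:
```python
from h import *
s=bot.sense(); print(s['t'],s['position'],s['ee_rot'],s['force'])
save('wrist','w6'); save('top','top6')
a=cv2.imread('pics/w6.png')[:,120:480]; b=cv2.imread('pics/top6.png')[125:305,240:380]
cv2.imwrite('pics/c6.png',np.hstack([a,cv2.resize(b,(311,400),interpolation=cv2.INTER_CUBIC)]))
```

```text
9.3 [ 0.38796707 -0.21812701  0.39763658] [ 1.79970860e+02  4.21301769e-02 -1.29454902e+01] [ 0.35971399 -0.25489581  0.12315771]
```

View pics/c6.png

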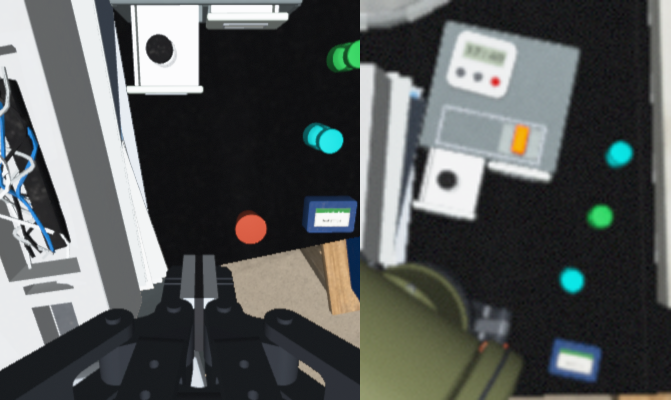

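Run:
```python
from h import *
R=Rotation.from_euler('z',-12.4,degrees=True)
for n,f,u,v,z in [('tab','top6',240+160*140/311,125+139*.45,.104),('faceL','top6',240+128*140/311,125+167*.45,.05),('faceR','top6',240+190*140/311,125+180*.45,.05),('faceLw','w6',120+208,25,.05),('faceRw','w6',120+286,26,.05)]:
    p=pt(f,u,v,z); print(n,p,np.round(R.inv().apply(p-[.584,-.268,0]),4))
```

```text
tab [ 0.5377 -0.2892  0.104 ] [-0.0407 -0.0306  0.104 ]
faceL [ 0.5148 -0.2552  0.05  ] [-0.0703 -0.0024  0.05  ]
faceR [ 0.5002 -0.3197  0.05  ] [-0.0707 -0.0685  0.05  ]
faceLw [ 0.5135 -0.2559  0.05  ] [-0.0715 -0.0033  0.05  ]
faceRw [ 0.4986 -0.3176  0.05  ] [-0.0728 -0.0668  0.05  ]
```

The face is at 71 mm (shut) and the tab at -30 mm (its stop). The black vial, its open drawer, the timer, the stopper and the box look undisturbed.

```bash
python3 -c "
from plant import hand_in; print(hand_in())"
```

```text
the job is handed in; nothing more can be done
None
```

The right drawer, which holds the red-capped vial, is pushed fully shut and the orange tab is at its right-hand stop. The other drawer is still open, nothing else looks moved, and the job is handed in; the red vial itself is out of view inside the shut drawer, so I could not check that it is still standing.

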